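# Seat the strip in the drilling jig and snap the toggle clamp shut

### The job

A wooden strip lies loose in the drilling jig: with the fingertips push it flush along the wooden fence and fully home against the metal end stop, then push the orange clamp handle down past its dead point until it snaps into lock and the rubber foot holds the strip there. Only push: do not lift the strip, and do not disturb the other things on the bench.

Things in the scene. Friction and masses are not known exactly. Their poses are not given: they have to be found in the camera images.
- drill_jig: Drilling jig fixed to the bench: white laminate board with wooden fence, end stop, drill-bush bridge and toggle clamp. Origin on the bench under the board; x towards the fence (roughly away from the robot), y along the fence, away from the clamp, z up. Board: x -64..+50, y -185..+185, z 0..12 mm; its side towards the robot is open. Clamp in the plane x = 0 behind the stop, arm pivot at y -115, z 57 mm.
- fence_face (a point): Middle of the foot of the wooden fence's face, jig (24, 54, 12) mm; the face looks to jig -x, runs over y -77..+185 and its top is at z = 36 mm.
- stop_face (a point): Middle of the foot of the aluminium end stop's face, jig (0, -75, 12) mm; the face looks to jig +y, spans x -32..+28 and its top is at z = 34 mm.
- bush_top (a point): Top of the dark steel drill bush, jig (0, 18, 52) mm, in an aluminium bridge plate that reaches from the fence over the strip's place: x -24..+42, y 0..+36, z 36..44 mm. The strip slides under it with 6 mm to spare.
- wood_strip: Loose bare wooden strip 48 x 290 x 18 mm (x, y, z), 0.11 to 0.22 kg, lying on the jig's board (underside 12 mm above the bench), at first 16 to 26 mm short of the fence, 20 to 45 mm short of the stop and up to 0.04 rad askew; its +y end sticks out past the board. Origin: centre of its underside; y along it, away from the stop. Fully home: origin at jig (0, 70, 12) mm.
- strip_end (a point): Middle of the lower edge of the strip's end that faces the end stop (-y end, underside). Fully home it is at jig (0, -75, 12) mm.
- clamp_handle: Clamp handle with round orange grip, 18 mm diameter. Origin: its lower pin; the grip lies along own y -34..-108 at own z 23 mm. Angle of its y axis to the jig's: about 0.88 at the start, grip rising away from the strip and staying there; 0.1 at the dead point; 0 locked, grip level. Push its upper side down: 1 to 2 N, then up to about 7 N once the foot is on the strip; past the dead point it snaps down, well short of it it springs up a little.
- handle_tip (a point): End of the orange grip, on its axis. At the start near jig (0, -201, 131) mm; locked at jig (0, -242, 63) mm; in between it follows a smooth arc; the clamp arm swings down in front as it goes.
- clamp_pad: Black rubber foot, 17 mm wide, sprung on the spindle at the front of the clamp arm. At the start it hangs about 47 mm above the strip's place; locked, it presses on the strip's top at jig x = 0, y = -53 mm with about 25 N.
- mixing_cup_1: Bystander: clear plastic mixing cup, 70 mm wide, 74 mm tall, standing behind the jig. Origin: centre of its underside.
- tape_measure: Bystander: yellow tape measure, 35x72x62 mm, standing behind the jig. Origin: centre of its underside.
- tape_roll: Bystander: roll of masking tape, 104 mm across, 24 mm high, lying at the back left. Origin: centre of its underside.
- pencil: Bystander: red pencil, 168 mm long, 9 mm thick, lying between the robot and the jig. Origin: centre of its underside.
- spring_clamp: Bystander: black spring clamp, 67x126x22 mm, lying at the left. Origin: centre of its underside.

How it is judged:
On the way, in this order (a step that is already met when the one before it is completed fails the run):
1. the strip is home against fence and end stop, with the clamp still open (y of strip_end in the frame of drill_jig below -0.072 m and x of strip_end in the frame of drill_jig above -0.003 m and angle between the y axis of wood_strip and the y axis of drill_jig, either way round below 0.012 rad and z of strip_end in the frame of drill_jig below 0.015 m and angle between the y axis of clamp_handle and the y axis of drill_jig, either way round above 0.5 rad), for 0.2 s.
2. the clamp handle is past its dead point and down on its stop, the foot pressing on the strip (angle between the y axis of clamp_handle and the y axis of drill_jig, either way round below 0.05 rad and contact force between clamp_pad and wood_strip above 15 N), for 0.2 s.
At the end, for the whole second after the job is handed in: The strip lies flat on the board, its end within 3 mm of the end stop, within 3 mm of the fence and parallel to it within 0.012 rad; the clamp handle rests level (within 0.05 rad), past its dead point, and the foot presses on the strip with more than 15 N; all at rest (all of step 2 and y of strip_end in the frame of drill_jig below -0.072 m and x of strip_end in the frame of drill_jig above -0.003 m and angle between the y axis of wood_strip and the y axis of drill_jig, either way round below 0.012 rad and z of strip_end in the frame of drill_jig below 0.015 m and linear speed of wood_strip below 0.01 m/s and angular speed of clamp_handle below 0.05 rad/s); the robot touches nothing.
It fails at once if the strip is lifted or tipped: raised more than 12 mm off the board or tilted more than 0.12 rad (z of wood_strip in the frame of drill_jig above 0.024 m or angle between wood_strip's own z axis and vertical above 0.12 rad).
It fails at once if a bystander is moved more than 20 mm or lifted (distance of any of mixing_cup_1, tape_measure, tape_roll, pencil, spring_clamp from where it was at the start of the episode above 0.02 m).
It also fails if it takes over 45 s, if anything falls off the work surface, if the arm or the gripper's body presses on something with over 40 N, if the wrist force passes 120 N, or if a joint passes its speed limit or range.

### The arm

A 6-joint arm with a two-finger parallel gripper is mounted at the origin on the work surface; the furniture and walls round the work are solid. World frame = base frame: x ahead of the robot, y to its left, z up, the work surface at z = 0. Lengths are in m, angles in rad, forces in N, time in s.
With the tool pointing down it reaches from about 0.425 to 1.125 m from the base axis. Payload 14.9 kg.
Tool frame: the origin (TCP) lies midway between the tips of the shut fingers; the grasp point (between the pads) lies 19 mm behind it (manip.grasp_offset is the distance from the TCP to the grasp point, in m); z points along the fingers, y is the direction in which the jaws open and shut (so a half turn about z gives the same grasp; the last joint's range is limited). The gripper opens to 91 mm and grips with 3 to 60 N. Pads are 32 mm wide; open, the fingers measure 118 mm over their backs; the gripper's body (76 mm by 178 mm) begins 60 mm behind the grasp point.
Start: joints at [-1.207, 0.379, 1.734, -0, 1.028, -0.033], TCP at [0.271, -0.646, 0.214] pointing down, gripper open.
Joint ranges: [-2.77, 2.77], [-0.74, 2.19], [0, 2.66], [-1.06, 4.2], [0.31, 2.87], [-3.08, 3.08]. Speed limits (rad/s): [1.89, 1.89, 2.39, 3.14, 3.14, 3.14].

### API

Orientations are given as a rotation vector (axis times angle).
In Python, from rig import manip gives the robot as it stands.
- The arm moves only by the tool play_rows, never from a script. Its argument "targets" is a list of rows, each an object of numbers: "dx", "dy", "dz": the shift along the tool's x, y, z as a fraction of full scale; "wx", "wy", "wz": the turn, a rotation vector about the tool's x, y, z as a fraction of full scale; "hand": the gripper command: -1 is fully open, 1 is shut, values between are in proportion. A call has 1 to 12 rows; each row shifts and turns the pose as measured when the row begins, along the tool's axes as they then stand; what a row does not reach is not made up. Full scale, the value 1, is 0.8 m for a shift and 4 degrees for a turn. A row lasts 1/12 s, in which the tool goes at most 41.7 mm and 7.16 degrees, less where a joint would pass 70% of its speed; a pose out of reach is approached as far as the arm can. A call with a number of a shift or a turn outside -1 to 1 is refused whole. A call with a gripper value outside its range is refused whole. The fingers move at their own pace and stop on an object; "squeeze" is the grip in N (left out, the last holds). Time passes only in rows, so rows that do not move let the fingers close. It gives the time, the measured TCP pose, the force and the opening at its end, in the units of the state.
- manip.get_obs(): the state, without advancing time (a new reading comes with each control period).
- manip.grab_frame(name): name is "scene" or "top" or "wrist"; returns (picture, depth): 384x512x3 uint8, blue, green, red; 384x512 float32, m along the optical axis (not along the pixel's ray), 0 where there is no reading.
- manip.camera_info(name): a dict with "camera_matrix" (3x3 intrinsics, pixels), "origin" and "orientation" of the camera in the world. Camera axes: x right, y down, z forward; pixel columns grow to the right and rows downward; lengths in m; the calibration is good to about 2 mm. A picture is of the moment at which its call begins: read the wrist's pose just before it. camera_info takes no time and is no camera call; for the wrist camera it gives the pose at the moment of the call.
- manip.job_done(): hands the job in, once; it reports no verdict.
The state is a dict: "time": time; "joints": joint angles; "joint_velocities": joint speeds; "joint_efforts": joint torques, N m; "eef_pos": TCP position; "eef_rot": TCP orientation; "wrist_force": force on the tool from outside, world axes, zero at the start; "moment": the same for the moment, N m; "grip_width": opening from 0.0 (shut) to 1.0 (fully open).
Only numpy, scipy, OpenCV 4.12 (cv2) and the standard library are available. Lean on these libraries where they do the work, as an engineer would, in place of code of your own. Each camera call takes 0.05 s, during which the arm holds its last target.

## Working session

There is one attempt and no reset: what is moved stays moved. The work goes in short steps, Python scripts to look and compute and a tool call to move; the robot and the scene stay as the last step left them, time stands still between calls to the robot, and variables do not carry over. Pictures are saved under pics/ and viewed, and the job is handed in when it is done.

Besides the shell and the picture viewer there is one more tool, called in YAML: its name, and indented under it one key for each argument. play_rows: Moves the arm, as the interface text tells. Its arguments: {"type":"object","properties":{"targets":{"type":"array"},"squeeze":{"type":"number"}},"required":["targets"]}

```bash
ls; mkdir -p pics; cat > h.py <<'E'
import numpy as np,cv2
from scipy.spatial.transform import Rotation as R
from rig import manip
def cam(n):
    c=manip.camera_info(n);K=np.array(c["camera_matrix"]);o=np.array(c["origin"]);q=np.array(c["orientation"])
    M=q if q.shape==(3,3) else (R.from_rotvec(q).as_matrix() if q.size==3 else R.from_quat(q).as_matrix())
    return K,o,M
def cloud(n,save=None):
    K,o,M=cam(n);im,d=manip.grab_frame(n)
    if save: cv2.imwrite('pics/'+save,im)
    v,u=np.mgrid[:384,:512]
    P=np.stack([(u-K[0,2])/K[0,0]*d,(v-K[1,2])/K[1,1]*d,d],-1)@M.T+o
    P[d<=0]=np.nan
    return im,d,P
E
python3 - <<'E'
from h import *
for n in("scene","top"):
    print(n,manip.camera_info(n))
    im,d,P=cloud(n,n+'0.png'); np.save(n+'P.npy',P); np.save(n+'I.npy',im)
o=manip.get_obs();print(o)
E
```

```text
pics
scene {'camera_matrix': array([[421.50311419,   0.        , 256.99653366],
       [  0.        , 421.50311419, 195.25452922],
       [  0.        ,   0.        ,   1.        ]]), 'origin': array([-0.19415423,  1.04216121,  0.8204522 ]), 'orientation': array([-0.76632295,  2.3856764 , -1.36468183])}
top {'camera_matrix': array([[403.80870789,   0.        , 257.39385831],
       [  0.        , 403.80870789, 189.28852855],
       [  0.        ,   0.        ,   1.        ]]), 'origin': array([0.30813225, 0.06573173, 1.08752403]), 'orientation': array([-2.12826945,  2.10679234, -0.20018125])}
{'time': 0.1, 'joints': array([-1.20729240e+00,  3.79371768e-01,  1.73475581e+00,  4.15587025e-06,
        1.02852484e+00, -3.32683348e-02]), 'joint_velocities': array([ 0.00022488, -0.00157998, -0.00070501, -0.00012516, -0.00131544,
        0.00042888]), 'joint_efforts': array([ 9.06285695e-04, -7.65038466e+01, -4.35294807e+01,  6.52221311e-02,
        3.98734608e-02, -1.08365703e-05]), 'eef_pos': array([ 0.27038933, -0.64525205,  0.21332636]), 'eef_rot': array([-3.07894846e+00, -6.18958791e-01,  2.68016835e-04]), 'wrist_force': array([-0.66298833, -0.43236542, -0.48463927]), 'moment': array([-0.04935428, -0.03973193, -0.03126733]), 'grip_width': 1.0020535147310834}
```

View pics/scene0.png

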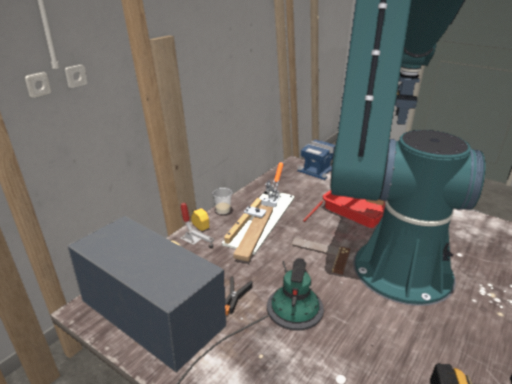

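View pics/top0.png

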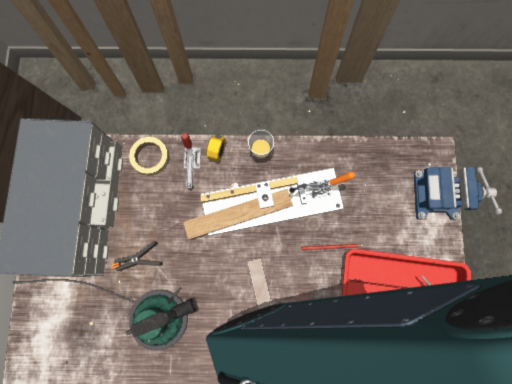

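The top view shows the jig at about (272,202), the strip from (186,228) to (292,200), the orange handle at (342,179) and the pencil at (330,247). I'll enlarge this area and measure it.

```bash
python3 - <<'E'
from h import *
im=np.load('topI.npy');P=np.load('topP.npy')
c=im[160:250,170:370];cv2.imwrite('pics/topc.png',cv2.resize(c,None,fx=4,fy=4,interpolation=cv2.INTER_CUBIC))
for (u,v) in [(205,232),(340,205),(330,172),(204,203),(186,228),(190,237),(260,215),(265,189),(264,199),(345,179),(335,182),(353,175),(320,215),(330,247),(300,260),(315,186)]:
    print(u,v,P[v,u].round(4))
E
```

```text
205 232 [0.4001 0.2079 0.0304]
340 205 [ 0.4775 -0.15    0.0148]
330 172 [ 0.569  -0.1259  0.0118]
204 203 [0.4797 0.2158 0.0124]
186 228 [0.41  0.258 0.031]
190 237 [0.3866 0.2465 0.0311]
260 215 [0.4464 0.0645 0.0293]
265 189 [0.5138 0.052  0.0427]
264 199 [0.4863 0.0545 0.0467]
345 179 [ 0.5269 -0.1443  0.1134]
335 182 [ 0.5239 -0.1236  0.0915]
353 175 [ 0.5333 -0.1604  0.1304]
320 215 [ 0.4517 -0.0979  0.0008]
330 247 [ 0.3656 -0.1213  0.0101]
300 260 [ 0.3312 -0.0429 -0.002 ]
315 186 [ 0.5198 -0.0776  0.0589]
```

View pics/topc.png

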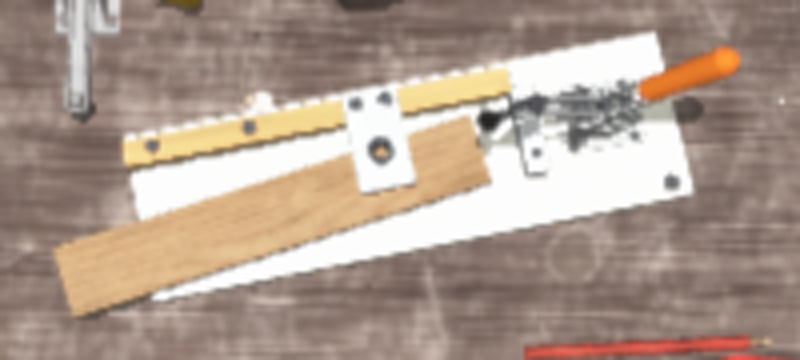

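```bash
cat > fit.py <<'E'
from h import *
from scipy.optimize import least_squares
K,o,M=cam("top")
def px(c): c=np.array(c,float); return (c+.5)/4-.5+np.array([170,160])
def proj(X): p=(X-o)@M@K.T; return p[:,:2]/p[:,2:]
def J(p,X): 
    c,s=np.cos(p[2]),np.sin(p[2]); X=np.asarray(X)/1000.
    return np.c_[p[0]+c*X[:,0]-s*X[:,1],p[1]+s*X[:,0]+c*X[:,1],X[:,2]]
def fit(X,U,p0):
    r=least_squares(lambda p:(proj(J(p,X))-px(U)).ravel(),p0); print(np.r_[r.x[:2],r.x[2]].round(4)); print(r.fun.reshape(-1,2).round(2).tolist()); return r.x
E
python3 - <<'E'
from fit import *
j=fit([[50,-185,12],[-64,-185,12],[-64,185,12],[24,185,36],[24,-77,36],[0,18,52]],[[656,34],[692,192],[155,299],[126,166],[508,92],[380,150]],[.48,.05,.15])
s=fit([[-24,145,30],[24,145,30],[-24,-145,30],[24,-145,30]],[[77,318],[53,250],[490,184],[468,118]],[.48,.1,.15])
c,sn=np.cos(j[2]),np.sin(j[2]);d=s[:2]-j[:2]
print("strip in jig",c*d[0]+sn*d[1],-sn*d[0]+c*d[1],s[2]-j[2])
np.save('jig.npy',j);np.save('strip.npy',s)
print(J(j,[[0,-201,131],[0,-242,63],[0,-75,12]]))
E
```

```text
[0.4947 0.0355 0.2051]
[[-0.21, -0.5], [0.51, 0.41], [-0.89, 0.4], [-0.45, 0.1], [1.1, -0.25], [-0.05, -0.26]]
[0.4489 0.1225 0.3244]
[[-1.15, 0.46], [-0.21, 0.0], [0.86, -0.07], [0.52, -0.49]]
strip in jig -0.027149105306614667 0.09460042392931366 0.11926611970591011
[[ 0.53566256 -0.16132761  0.131     ]
 [ 0.54401305 -0.20146823  0.063     ]
 [ 0.51000007 -0.03796864  0.012     ]]
```

```bash
python3 - <<'E'
from fit import *
im=np.load('topI.npy');P=np.load('topP.npy')
h=cv2.cvtColor(im,cv2.COLOR_BGR2HSV)
K_,o_,M_=K,o,M
for a in [(60,250),(80,308),(150,250),(250,220),(330,180),(440,140),(470,170)]:
    u,v=np.round(px(a)).astype(int);print(a,P[v,u].round(4),h[v,u])
c=im[180:245,175:300];cv2.imwrite('pics/topd.png',cv2.resize(c,None,fx=6,fy=6,interpolation=cv2.INTER_NEAREST))
im2,d,P2=cloud("wrist","w0.png")
E
```

```text
(60, 250) [0.4256 0.2612 0.0316] [ 16 101 215]
(80, 308) [0.3866 0.2465 0.0311] [ 16  99 207]
(150, 250) [0.426  0.2031 0.0339] [ 17  96 225]
(250, 220) [0.4459 0.1385 0.0276] [ 16  98 219]
(330, 180) [0.4723 0.0859 0.0326] [ 16 102 207]
(440, 140) [0.5007 0.0117 0.0285] [ 16  98 216]
(470, 170) [ 0.4813 -0.0066  0.0325] [ 16 101 214]
```

View pics/topd.png

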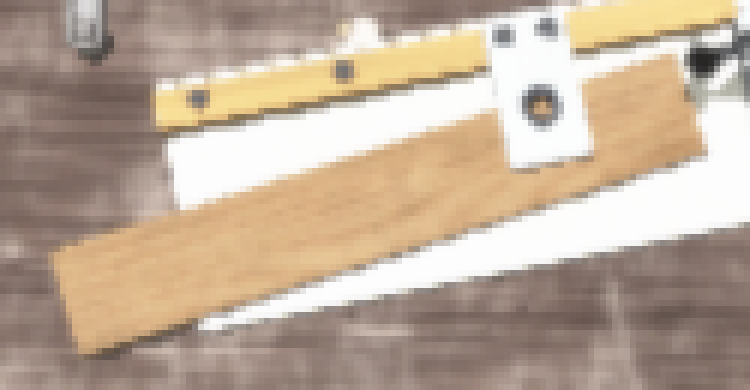

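View pics/w0.png

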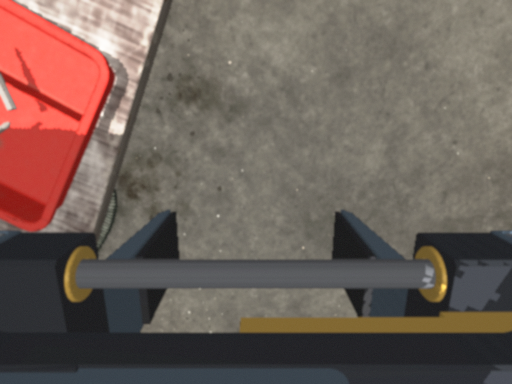

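The jig fit is good to about 1 px: origin (0.495, 0.036), yaw 0.205. The strip is about 0.12 rad askew, which is more than stated. I'll shut the fingers, lift, and swing towards the strip's free end.

play_rows:
  targets:
    - {"dz":-0.05,"hand":1}
    - {"dz":-0.05,"dy":-0.02,"hand":1}
    - {"dx":0.05,"wz":-1,"dy":-0.02,"hand":1}
    - {"dx":0.05,"wz":-1,"dy":-0.02,"hand":1}
    - {"dx":0.05,"wz":-1,"dy":-0.02,"hand":1}
    - {"dx":0.05,"wz":-1,"dy":-0.02,"hand":1}
    - {"dx":0.05,"wz":-1,"dy":-0.02,"hand":1}
    - {"dx":0.05,"wz":-1,"hand":1}
    - {"dx":0.05,"wz":-1,"hand":1}
    - {"dx":0.05,"wz":-1,"hand":1}
  squeeze: 20

```text
$.targets[0]: bad value
```

play_rows:
  targets:
    - {"dx":0,"dy":0,"dz":-0.05,"wx":0,"wy":0,"wz":0,"hand":1}
    - {"dx":0,"dy":-0.02,"dz":-0.05,"wx":0,"wy":0,"wz":0,"hand":1}
    - {"dx":0.05,"dy":-0.02,"dz":0,"wx":0,"wy":0,"wz":-1,"hand":1}
    - {"dx":0.05,"dy":-0.02,"dz":0,"wx":0,"wy":0,"wz":-1,"hand":1}
    - {"dx":0.05,"dy":-0.02,"dz":0,"wx":0,"wy":0,"wz":-1,"hand":1}
  squeeze: 20

```text
time: 0.57
eef_pos: [0.3456, -0.5367, 0.295]
eef_rot: [-2.996, -0.933, 0.0]
wrist_force: [1.0, -0.6, 0.6]
grip_width: 0.667
```

play_rows:
  targets:
    - {"dx":0.05,"dy":-0.01,"dz":0,"wx":0,"wy":0,"wz":-1,"hand":1}
    - {"dx":0.05,"dy":-0.01,"dz":0,"wx":0,"wy":0,"wz":-1,"hand":1}
    - {"dx":0.05,"dy":-0.01,"dz":0,"wx":0,"wy":0,"wz":-1,"hand":1}
    - {"dx":0.05,"dy":-0.01,"dz":0,"wx":0,"wy":0,"wz":-1,"hand":1}
    - {"dx":0.05,"dy":-0.01,"dz":0,"wx":0,"wy":0,"wz":-1,"hand":1}
    - {"dx":0.05,"dy":-0.01,"dz":0,"wx":0,"wy":0,"wz":-1,"hand":1}
    - {"dx":0.05,"dy":-0.01,"dz":0,"wx":0,"wy":0,"wz":-1,"hand":1}
    - {"dx":0.05,"dy":-0.01,"dz":0,"wx":0,"wy":0,"wz":-1,"hand":1}
    - {"dx":0.05,"dy":-0.01,"dz":0,"wx":0,"wy":0,"wz":-1,"hand":1}
    - {"dx":0.05,"dy":-0.01,"dz":0,"wx":0,"wy":0,"wz":-1,"hand":1}
    - {"dx":0.05,"dy":-0.01,"dz":0,"wx":0,"wy":0,"wz":-1,"hand":1}
    - {"dx":0.05,"dy":-0.01,"dz":0,"wx":0,"wy":0,"wz":-1,"hand":1}

```text
time: 1.57
eef_pos: [0.5196, -0.0834, 0.296]
eef_rot: [-2.316, -2.12, -0.003]
wrist_force: [0.6, 0.6, 0.1]
grip_width: -0.001
```

```bash
cat > st.py <<'E'
from h import *
j=np.load('jig.npy')
o=manip.get_obs();p=o['eef_pos'];Rm=R.from_rotvec(o['eef_rot']).as_matrix()
c,s=np.cos(j[2]),np.sin(j[2]);d=p[:2]-j[:2]
print('t',o['time'],'pos',p.round(4),'r',np.hypot(*p[:2]).round(4),'jig mm',(1000*np.array([c*d[0]+s*d[1],-s*d[0]+c*d[1],p[2]])).round(1))
print('tool y yaw err deg',np.degrees(np.arctan2(Rm[1,1],Rm[0,1])-j[2]).round(2),'z',Rm[:,2].round(3),'F',o['wrist_force'].round(2),'grip',o['grip_width'].round(3),'j',o['joints'].round(2))
def togo(x,y,z):
    W=np.array([j[0]+c*x/1e3-s*y/1e3,j[1]+s*x/1e3+c*y/1e3,z/1e3]);print('togo tool frac',(Rm.T@(W-p)/.8).round(4))
import sys
if len(sys.argv)>3: togo(*map(float,sys.argv[1:4]))
E
python3 st.py -86 222 120
```

```text
t 1.5667 pos [ 0.5196 -0.0834  0.296 ] r 0.5262 jig mm [ 1.000e-01 -1.214e+02  2.960e+02]Traceback (most recent call last):
  File "st.py", line 6, in <module>
    print('tool y yaw err deg',np.degrees(np.arctan2(Rm[1,1],Rm[0,1])-j[2]).round(2),'z',Rm[:,2].round(3),'F',o['wrist_force'].round(2),'grip',o['grip_width'].round(3),'j',o['joints'].round(2))
                                                                                                                                               ^^^^^^^^^^^^^^^^^^^^^
AttributeError: 'float' object has no attribute 'round'
```

```bash
sed -i "s/o\['grip_width'\].round(3)/round(o['grip_width'],3)/" st.py; python3 st.py -86 222 120; python3 - <<'E'
from h import *
im,d,P=cloud("wrist","w1.png");np.save('w1P.npy',P);np.save('w1I.npy',im)
E
```

```text
t 1.5667 pos [ 0.5196 -0.0834  0.296 ] r 0.5262 jig mm [ 1.000e-01 -1.214e+02  2.960e+02]
tool y yaw err deg -16.79 z [ 0.     0.003 -1.   ] F [0.59 0.61 0.1 ] grip -0.001 j [-0.2   0.    2.02  0.    1.11 -0.12]
togo tool frac [ 0.3793 -0.2271  0.2211]
```

View pics/w1.png

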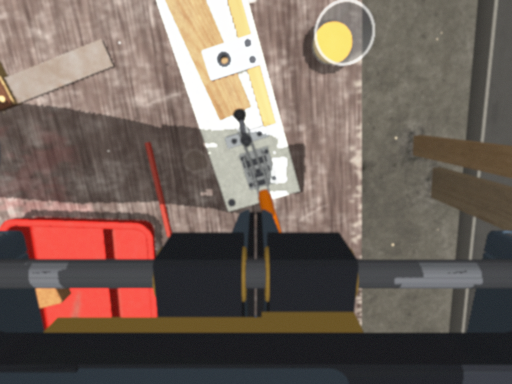

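The wrist view shows the bush at (223,59), the board's clamp-end corners at about (299,190) and (231,210), and the grip top at (263,195). I'll use it to cross-check the jig pose.

```bash
python3 - <<'E'
from h import *
K,o,M=cam("wrist");j=np.load('jig.npy');s=np.load('strip.npy')
def W(q,X):
    c,sn=np.cos(q[2]),np.sin(q[2]);X=np.asarray(X)/1000.
    return np.c_[q[0]+c*X[:,0]-sn*X[:,1],q[1]+sn*X[:,0]+c*X[:,1],X[:,2]]
def pr(X): p=(X-o)@M@K.T; return (p[:,:2]/p[:,2:]).round(1)
print(pr(W(j,[[0,18,52],[50,-185,12],[-64,-185,12],[24,-77,36],[0,-201,131]])))
print(pr(W(s,[[-24,-145,30],[24,-145,30]])))
E
```

```text
[[224.   62.4]
 [299.3 194.7]
 [227.3 214.8]
 [263.5 130.9]
 [274.9 246.4]]
[[217.8 125. ]
 [250.  110.7]]
```

play_rows:
  targets:
    - {"dx":0.05,"dy":-0.03,"dz":0,"wx":0,"wy":0,"wz":-1,"hand":1}
    - {"dx":0.05,"dy":-0.03,"dz":0,"wx":0,"wy":0,"wz":-1,"hand":1}
    - {"dx":0.05,"dy":-0.03,"dz":0,"wx":0,"wy":0,"wz":-1,"hand":1}
    - {"dx":0.05,"dy":-0.03,"dz":0,"wx":0,"wy":0,"wz":-1,"hand":1}
    - {"dx":0.05,"dy":-0.03,"dz":0,"wx":0,"wy":0,"wz":-0.2,"hand":1}
    - {"dx":0.05,"dy":-0.02,"dz":0.03,"wx":0,"wy":0,"wz":0,"hand":1}
    - {"dx":0.05,"dy":0,"dz":0.04,"wx":0,"wy":0,"wz":0,"hand":1}

```text
time: 2.2
eef_pos: [0.3746, 0.1511, 0.2533]
eef_rot: [1.952, 2.459, 0.015]
wrist_force: [2.7, 0.4, -1.2]
grip_width: 0.004
```

```bash
python3 st.py -86 222 120
```

```text
t 2.2 pos [0.3746 0.1511 0.2533] r 0.4039 jig mm [-94.1 137.7 253.3]
tool y yaw err deg 1.35 z [ 0.007  0.006 -1.   ] F [ 2.67  0.45 -1.21] grip 0.004 j [ 0.32 -0.19  2.28  0.    1.04  0.09]
togo tool frac [0.1044 0.0111 0.1672]
```

play_rows:
  targets:
    - {"dx":0.05,"dy":0.005,"dz":0.04,"wx":0,"wy":0,"wz":0.33,"hand":1}
    - {"dx":0.05,"dy":0.005,"dz":0.04,"wx":0,"wy":0,"wz":0,"hand":1}
    - {"dx":0,"dy":0,"dz":0.04,"wx":0,"wy":0,"wz":0,"hand":1}
    - {"dx":0,"dy":0,"dz":0.04,"wx":0,"wy":0,"wz":0,"hand":1}

```text
time: 2.53
eef_pos: [0.3666, 0.2237, 0.1373]
eef_rot: [1.973, 2.438, 0.03]
wrist_force: [1.2, 0.8, 0.4]
grip_width: 0.007
```

```bash
python3 st.py -86 222 20; python3 - <<'E'
from h import *
im,d,P=cloud("wrist","w2.png")
E
```

```text
t 2.5333 pos [0.3666 0.2237 0.1373] r 0.4295 jig mm [-87.1 210.4 137.3]
tool y yaw err deg 0.28 z [ 0.016  0.012 -1.   ] F [1.21 0.81 0.37] grip 0.007 j [0.49 0.06 2.31 0.   0.75 0.28]
togo tool frac [ 0.0133 -0.0013  0.1467]
```

View pics/w2.png

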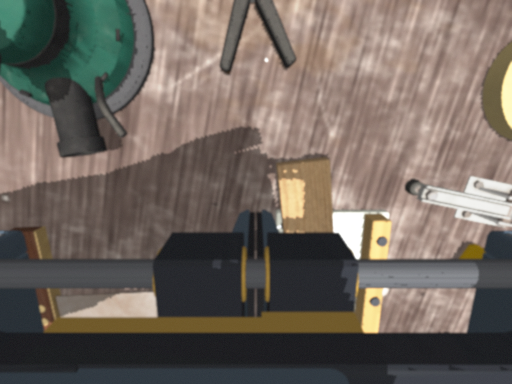

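play_rows:
  targets:
    - {"dx":0.012,"dy":-0.003,"dz":0.045,"wx":0,"wy":0,"wz":0,"hand":1}
    - {"dx":0,"dy":0,"dz":0.045,"wx":0,"wy":0,"wz":0,"hand":1}
    - {"dx":0,"dy":0,"dz":0.03,"wx":0,"wy":0,"wz":0,"hand":1}
    - {"dx":0,"dy":0,"dz":0.01,"wx":0,"wy":0,"wz":0,"hand":1}

```text
time: 2.92
eef_pos: [0.3622, 0.2323, 0.0289]
eef_rot: [1.975, 2.439, 0.023]
wrist_force: [-0.2, -0.1, -0.3]
grip_width: 0.009
```

```bash
python3 st.py -86 222 20
```

```text
t 2.9167 pos [0.3622 0.2323 0.0289] r 0.4302 jig mm [-89.7 219.7  28.9]
tool y yaw err deg 0.26 z [ 0.012  0.009 -1.   ] F [-0.23 -0.15 -0.35] grip 0.009 j [0.51 0.3  2.32 0.   0.5  0.3 ]
togo tool frac [0.0028 0.0045 0.0113]
```

play_rows:
  targets:
    - {"dx":0,"dy":0,"dz":0.011,"wx":0,"wy":0,"wz":0,"hand":1}
    - {"dx":0,"dy":0.006,"dz":0,"wx":0,"wy":0,"wz":0,"hand":1}
    - {"dx":0,"dy":0.006,"dz":0,"wx":0,"wy":0,"wz":0,"hand":1}
    - {"dx":0,"dy":0.006,"dz":0,"wx":0,"wy":0,"wz":0,"hand":1}

```text
time: 3.25
eef_pos: [0.3775, 0.2347, 0.0218]
eef_rot: [1.977, 2.439, 0.018]
wrist_force: [-0.7, 0.2, -0.2]
grip_width: 0.002
```

```bash
python3 st.py -48 215 20
```

```text
t 3.25 pos [0.3775 0.2347 0.0218] r 0.4445 jig mm [-74.2 218.9  21.8]
tool y yaw err deg 0.18 z [ 0.009  0.007 -1.   ] F [-0.73  0.2  -0.17] grip 0.002 j [0.5  0.34 2.29 0.   0.5  0.29]
togo tool frac [-0.005   0.0327  0.0026]
```

play_rows:
  targets:
    - {"dx":0,"dy":0.006,"dz":0,"wx":0,"wy":0,"wz":0,"hand":1}
    - {"dx":0,"dy":0.006,"dz":0,"wx":0,"wy":0,"wz":0,"hand":1}
    - {"dx":0,"dy":0.006,"dz":0,"wx":0,"wy":0,"wz":0,"hand":1}
    - {"dx":0,"dy":0.006,"dz":0,"wx":0,"wy":0,"wz":0,"hand":1}

```text
time: 3.58
eef_pos: [0.4014, 0.2401, 0.026]
eef_rot: [1.977, 2.436, 0.026]
wrist_force: [-0.9, 0.1, -0.4]
grip_width: 0.003
```

```bash
python3 st.py -48 215 20; python3 - <<'E'
from h import *
im,d,P=cloud("top")
c=im[160:250,170:370];cv2.imwrite('pics/topc2.png',cv2.resize(c,None,fx=4,fy=4,interpolation=cv2.INTER_CUBIC))
E
```

```text
t 3.5833 pos [0.4014 0.2401 0.026 ] r 0.4677 jig mm [-49.7 219.4  26. ]
tool y yaw err deg 0.14 z [ 0.014  0.01  -1.   ] F [-0.93  0.06 -0.37] grip 0.003 j [0.49 0.35 2.25 0.01 0.52 0.28]
togo tool frac [-0.0055  0.002   0.0075]
```

View pics/topc2.png

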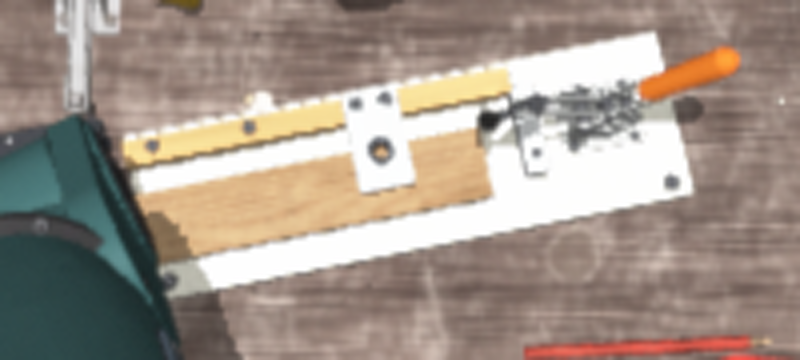

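play_rows:
  targets:
    - {"dx":0,"dy":-0.012,"dz":0.003,"wx":0,"wy":0,"wz":0,"hand":1}
    - {"dx":-0.04,"dy":0,"dz":0.002,"wx":0,"wy":0,"wz":0,"hand":1}
    - {"dx":-0.04,"dy":0,"dz":0,"wx":0,"wy":0,"wz":0,"hand":1}
    - {"dx":-0.04,"dy":0,"dz":0,"wx":0,"wy":0,"wz":0,"hand":1}
    - {"dx":-0.02,"dy":0,"dz":0,"wx":0,"wy":0,"wz":0,"hand":1}
    - {"dx":0,"dy":0,"dz":0,"wx":0,"wy":0,"wz":0,"hand":1}

```text
time: 4.13
eef_pos: [0.4133, 0.1266, 0.0204]
eef_rot: [1.97, 2.441, 0.029]
wrist_force: [-0.3, 0.2, 0.1]
grip_width: 0.006
```

```bash
python3 st.py -38 95 20
```

```text
t 4.1333 pos [0.4133 0.1266 0.0204] r 0.4323 jig mm [-61.2 105.8  20.4]
tool y yaw err deg 0.42 z [ 0.015  0.012 -1.   ] F [-0.31  0.17  0.08] grip 0.006 j [0.24 0.33 2.32 0.02 0.48 0.01]
togo tool frac [-0.0137  0.0288  0.0009]
```

play_rows:
  targets:
    - {"dx":-0.008,"dy":0.006,"dz":0,"wx":0,"wy":0,"wz":0,"hand":1}
    - {"dx":0,"dy":0.006,"dz":0.001,"wx":0,"wy":0,"wz":0,"hand":1}
    - {"dx":0,"dy":0.006,"dz":0.002,"wx":0,"wy":0,"wz":0,"hand":1}
    - {"dx":0,"dy":0.006,"dz":0.002,"wx":0,"wy":0,"wz":0,"hand":1}
    - {"dx":0,"dy":0.005,"dz":0.001,"wx":0,"wy":0,"wz":0,"hand":1}

```text
time: 4.55
eef_pos: [0.4367, 0.1263, 0.0151]
eef_rot: [1.972, 2.442, 0.026]
wrist_force: [-0.6, -1.0, 0.7]
grip_width: 0.005
```

```bash
python3 st.py -38 95 20; python3 - <<'E'
from h import *
im,d,P=cloud("top")
c=im[160:250,170:370];cv2.imwrite('pics/topc3.png',cv2.resize(c,None,fx=4,fy=4,interpolation=cv2.INTER_CUBIC))
E
```

```text
t 4.55 pos [0.4367 0.1263 0.0151] r 0.4546 jig mm [-38.3 100.7  15.1]
tool y yaw err deg 0.41 z [ 0.013  0.011 -1.   ] F [-0.64 -0.97  0.66] grip 0.005 j [ 0.23  0.36  2.28  0.02  0.49 -0.  ]
togo tool frac [-0.0071  0.0005 -0.0062]
```

View pics/topc3.png

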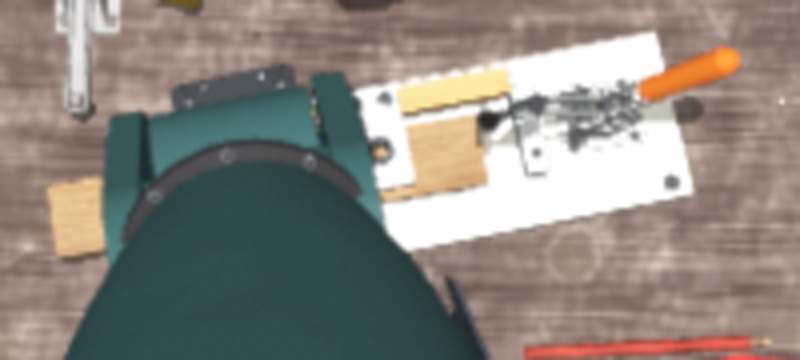

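play_rows:
  targets:
    - {"dx":0,"dy":0.005,"dz":-0.005,"wx":0,"wy":0,"wz":0,"hand":1}
    - {"dx":0,"dy":0.005,"dz":0,"wx":0,"wy":0,"wz":0,"hand":1}

```text
time: 4.77
eef_pos: [0.442, 0.1282, 0.0184]
eef_rot: [-1.971, -2.444, -0.017]
wrist_force: [-27.8, -7.6, 20.9]
grip_width: 0.002
```

play_rows:
  targets:
    - {"dx":0,"dy":0.005,"dz":0,"wx":0,"wy":0,"wz":0,"hand":1}

```text
time: 4.85
eef_pos: [0.4417, 0.1284, 0.0176]
eef_rot: [-1.966, -2.44, -0.005]
wrist_force: [-25.5, -9.3, 18.9]
grip_width: 0.006
```

```bash
python3 st.py -38 95 20
```

```text
t 4.85 pos [0.4417 0.1284 0.0176] r 0.46 jig mm [-33.  101.8  17.6]
tool y yaw err deg 0.53 z [-0.004  0.007 -1.   ] F [-25.47  -9.25  18.89] grip 0.006 j [ 0.23  0.37  2.26  0.02  0.52 -0.  ]
togo tool frac [-0.0084 -0.0064 -0.003 ]
```

play_rows:
  targets:
    - {"dx":0,"dy":-0.008,"dz":0,"wx":0,"wy":0,"wz":0,"hand":1}
    - {"dx":0,"dy":-0.012,"dz":0,"wx":0,"wy":0,"wz":0,"hand":1}
    - {"dx":0,"dy":0,"dz":-0.04,"wx":0,"wy":0,"wz":0,"hand":1}
    - {"dx":0.02,"dy":0,"dz":-0.04,"wx":0,"wy":0,"wz":0.12,"hand":1}
    - {"dx":0.05,"dy":0.01,"dz":-0.01,"wx":0,"wy":0,"wz":0,"hand":1}
    - {"dx":0.05,"dy":0.02,"dz":0,"wx":0,"wy":0,"wz":0,"hand":1}
    - {"dx":0.05,"dy":0.02,"dz":0,"wx":0,"wy":0,"wz":0,"hand":1}
    - {"dx":0.04,"dy":0.02,"dz":0,"wx":0,"wy":0,"wz":0,"hand":1}

```text
time: 5.52
eef_pos: [0.4422, 0.3006, 0.0954]
eef_rot: [-1.982, -2.425, -0.007]
wrist_force: [1.0, -0.9, 0.3]
grip_width: 0.005
```

```bash
python3 st.py 7 272 20; python3 - <<'E'
from h import *
im,d,P=cloud("wrist","w4.png")
im,d,P=cloud("top")
c=im[160:250,170:370];cv2.imwrite('pics/topc4.png',cv2.resize(c,None,fx=4,fy=4,interpolation=cv2.INTER_CUBIC))
E
```

```text
t 5.5167 pos [0.4422 0.3006 0.0954] r 0.5347 jig mm [  2.6 270.2  95.4]
tool y yaw err deg -0.28 z [-0.005  0.009 -1.   ] F [ 1.03 -0.91  0.27] grip 0.005 j [0.55 0.3  2.11 0.02 0.72 0.34]
togo tool frac [0.0013 0.0057 0.0943]
```

View pics/topc4.png

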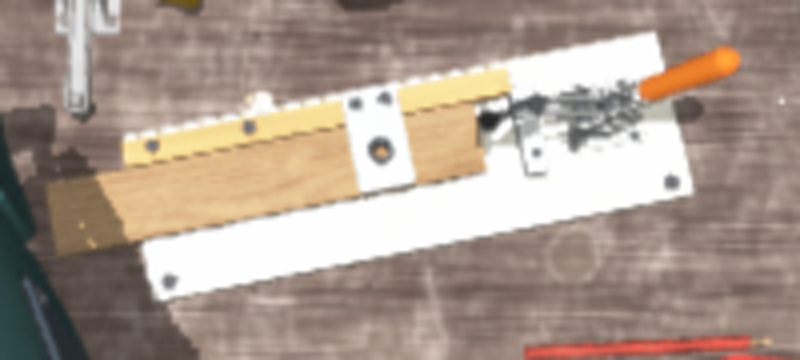

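View pics/w4.png

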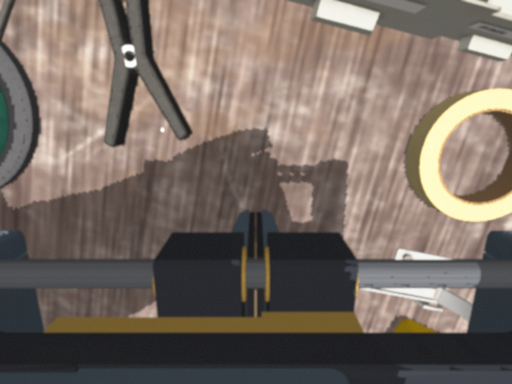

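```bash
python3 - <<'E'
from fit import *
j=np.load('jig.npy')
for a in [(50,185),(57,256),(484,174),(478,103)]:
    u=px(a);r=M@np.linalg.inv(K)@np.r_[u,1];X=o+r*(.030-o[2])/r[2];d=X[:2]-j[:2];c,s=np.cos(j[2]),np.sin(j[2]);print(a,(1000*c*d[0]+1000*s*d[1]).round(1),(-1000*s*d[0]+1000*c*d[1]).round(1))
E
```

```text
(50, 185) 22.4 236.0
(57, 256) -25.1 238.9
(484, 174) -26.1 -47.5
(478, 103) 21.6 -53.6
```

play_rows:
  targets:
    - {"dx":0,"dy":0.005,"dz":0.045,"wx":0,"wy":0,"wz":0,"hand":1}
    - {"dx":0,"dy":0,"dz":0.04,"wx":0,"wy":0,"wz":0,"hand":1}
    - {"dx":0,"dy":0,"dz":0.01,"wx":0,"wy":0,"wz":0,"hand":1}
    - {"dx":-0.008,"dy":0,"dz":0,"wx":0,"wy":0,"wz":0,"hand":1}
    - {"dx":-0.008,"dy":0,"dz":0,"wx":0,"wy":0,"wz":0,"hand":1}

```text
time: 6.03
eef_pos: [0.4512, 0.2939, 0.0202]
eef_rot: [-1.974, -2.435, -0.02]
wrist_force: [0.5, -0.4, -0.2]
grip_width: 0.005
```

```bash
python3 st.py 7 231 20
```

```text
t 6.0333 pos [0.4512 0.2939 0.0202] r 0.5385 jig mm [ 10.  261.9  20.2]
tool y yaw err deg 0.17 z [ 0.003  0.014 -1.   ] F [ 0.54 -0.37 -0.22] grip 0.005 j [0.53 0.44 2.11 0.02 0.57 0.3 ]
togo tool frac [-0.0386 -0.0039 -0.0003]
```

play_rows:
  targets:
    - {"dx":-0.006,"dy":-0.003,"dz":0,"wx":0,"wy":0,"wz":0,"hand":1}
    - {"dx":-0.006,"dy":0,"dz":0,"wx":0,"wy":0,"wz":0,"hand":1}
    - {"dx":-0.006,"dy":0,"dz":0,"wx":0,"wy":0,"wz":0,"hand":1}
    - {"dx":-0.006,"dy":0,"dz":0,"wx":0,"wy":0,"wz":0,"hand":1}
    - {"dx":-0.005,"dy":0,"dz":0,"wx":0,"wy":0,"wz":0,"hand":1}

```text
time: 6.45
eef_pos: [0.4557, 0.2671, 0.0247]
eef_rot: [-1.978, -2.434, -0.028]
wrist_force: [-0.3, 1.8, -0.8]
grip_width: 0.002
```

```bash
python3 st.py 7 231 20
```

```text
t 6.45 pos [0.4557 0.2671 0.0247] r 0.5282 jig mm [  8.9 234.7  24.7]
tool y yaw err deg 0.04 z [ 0.008  0.017 -1.   ] F [-0.26  1.76 -0.81] grip 0.002 j [0.48 0.42 2.14 0.02 0.57 0.26]
togo tool frac [-0.0048 -0.0025  0.0058]
```

play_rows:
  targets:
    - {"dx":-0.005,"dy":0,"dz":0.004,"wx":0,"wy":0,"wz":0,"hand":1}
    - {"dx":-0.005,"dy":0,"dz":0.002,"wx":0,"wy":0,"wz":0,"hand":1}

```text
time: 6.62
eef_pos: [0.4583, 0.2624, 0.0222]
eef_rot: [-1.983, -2.426, -0.038]
wrist_force: [-50.3, 88.8, 38.7]
grip_width: 0.003
```

```bash
python3 st.py 7 231 20
```

```text
t 6.6167 pos [0.4583 0.2624 0.0222] r 0.528 jig mm [ 10.5 229.6  22.2]
tool y yaw err deg -0.29 z [ 0.009  0.024 -1.   ] F [-50.29  88.78  38.73] grip 0.003 j [0.47 0.43 2.14 0.03 0.56 0.24]
togo tool frac [ 0.0017 -0.0044  0.0027]
```

That reached the stop with high force, so I'll back off straight away.

play_rows:
  targets:
    - {"dx":0.005,"dy":0,"dz":0,"wx":0,"wy":0,"wz":0,"hand":1}
    - {"dx":0.01,"dy":0,"dz":0,"wx":0,"wy":0,"wz":0,"hand":1}
    - {"dx":0.02,"dy":0,"dz":0,"wx":0,"wy":0,"wz":0,"hand":1}
    - {"dx":0.03,"dy":0,"dz":-0.01,"wx":0,"wy":0,"wz":0,"hand":1}

```text
time: 6.95
eef_pos: [0.4477, 0.3129, 0.0313]
eef_rot: [-1.987, -2.421, -0.039]
wrist_force: [-0.1, -0.1, -0.1]
grip_width: 0.005
```

```bash
python3 st.py 7 231 20; python3 - <<'E'
from fit import *
im,d,P=cloud("top")
c=im[160:250,170:370];cv2.imwrite('pics/topc5.png',cv2.resize(c,None,fx=4,fy=4,interpolation=cv2.INTER_CUBIC))
E
```

```text
t 6.95 pos [0.4477 0.3129 0.0313] r 0.5462 jig mm [ 10.5 281.2  31.3]
tool y yaw err deg -0.53 z [ 0.008  0.025 -1.   ] F [-0.08 -0.09 -0.14] grip 0.005 j [0.56 0.43 2.1  0.03 0.59 0.34]
togo tool frac [-0.0631 -0.0039  0.0126]
```

View pics/topc5.png

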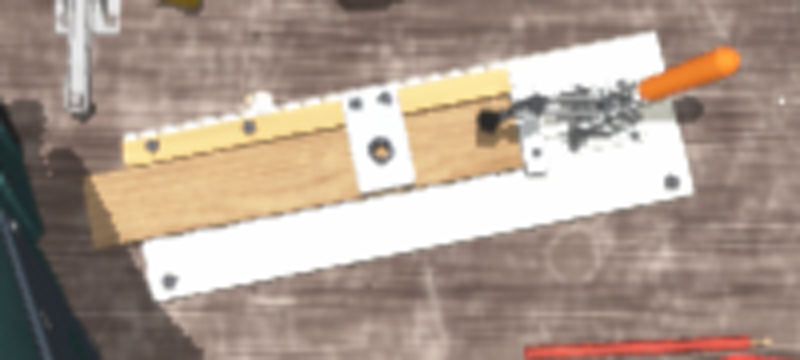

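```bash
python3 - <<'E'
from fit import *
im,d,P=cloud("top")
c=im[180:225,185:315];cv2.imwrite('pics/topc6.png',cv2.resize(c,None,fx=6,fy=6,interpolation=cv2.INTER_NEAREST))
# subpixel lower edge of strip: brightness/saturation transition down each column
h=cv2.cvtColor(im,cv2.COLOR_BGR2HSV)[...,1].astype(float)
j=np.load('jig.npy');cc,s=np.cos(j[2]),np.sin(j[2])
for u in list(range(214,258,6))+list(range(276,300,4)):
    e0=proj(J(j,[[-24,0,30]]));
    v=np.arange(200,232)
    col=h[200:232,u]; g=[k for k in range(len(col)-1) if col[k]>50>=col[k+1]]
    if not g: continue
    k=g[0]; vv=200+k+(col[k]-50)/(col[k]-col[k+1])
    r=M@np.linalg.inv(K)@np.r_[u,vv,1];X=o+r*(.030-o[2])/r[2];dd=X[:2]-j[:2]
    print(u,round(vv,2),(1000*np.array([cc*dd[0]+s*dd[1],-s*dd[0]+cc*dd[1]])).round(1))
E
```

```text
214 217.93 [-25.6 158.7]
220 216.56 [-25.1 142.5]
226 215.68 [-25.9 126.6]
232 214.49 [-25.8 110.5]
238 213.4 [-26.1  94.4]
244 212.33 [-26.3  78.4]
250 211.0 [-25.9  62.2]
256 209.56 [-25.2  45.9]
276 206.15 [-26.6  -7.8]
280 205.48 [-26.9 -18.6]
284 204.59 [-26.6 -29.4]
288 203.63 [-26.1 -40.3]
292 202.77 [-25.9 -51.2]
296 202.45 [-27.1 -61.8]
```

View pics/topc6.png

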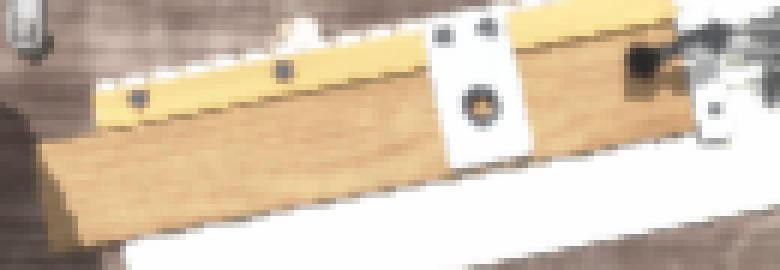

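The strip looks home at the stop and parallel to within about 0.005 rad. One gentle side push near mid-length will make sure it is flush.

play_rows:
  targets:
    - {"dx":0,"dy":-0.02,"dz":-0.045,"wx":0,"wy":0,"wz":-0.1,"hand":1}
    - {"dx":0,"dy":-0.03,"dz":-0.035,"wx":0,"wy":0,"wz":0,"hand":1}
    - {"dx":-0.05,"dy":-0.03,"dz":0,"wx":0,"wy":0,"wz":0,"hand":1}
    - {"dx":-0.05,"dy":-0.01,"dz":0,"wx":0,"wy":0,"wz":0,"hand":1}
    - {"dx":-0.05,"dy":0,"dz":0,"wx":0,"wy":0,"wz":0,"hand":1}
    - {"dx":-0.05,"dy":0,"dz":0,"wx":0,"wy":0,"wz":0,"hand":1}
    - {"dx":-0.05,"dy":0,"dz":0,"wx":0,"wy":0,"wz":0,"hand":1}
    - {"dx":-0.02,"dy":0,"dz":0,"wx":0,"wy":0,"wz":0,"hand":1}

```text
time: 7.72
eef_pos: [0.4208, 0.0861, 0.0905]
eef_rot: [-1.961, -2.446, -0.041]
wrist_force: [0.3, 0.0, -0.9]
grip_width: 0.005
```

```bash
python3 st.py -52 60 20
```

```text
t 7.7167 pos [0.4208 0.0861 0.0905] r 0.4296 jig mm [-62.   64.6  90.5]
tool y yaw err deg 0.8 z [ 0.011  0.025 -1.   ] F [ 0.35  0.02 -0.85] grip 0.005 j [ 0.13  0.16  2.32  0.04  0.65 -0.12]
togo tool frac [-0.0079  0.011   0.0882]
```

play_rows:
  targets:
    - {"dx":-0.004,"dy":0,"dz":0.045,"wx":0,"wy":0,"wz":0.2,"hand":1}
    - {"dx":0,"dy":0,"dz":0.035,"wx":0,"wy":0,"wz":0,"hand":1}
    - {"dx":0,"dy":0.008,"dz":0.007,"wx":0,"wy":0,"wz":0,"hand":1}
    - {"dx":0,"dy":0.008,"dz":0,"wx":0,"wy":0,"wz":0,"hand":1}
    - {"dx":0,"dy":0.006,"dz":0,"wx":0,"wy":0,"wz":0,"hand":1}

```text
time: 8.13
eef_pos: [0.4425, 0.0819, 0.0209]
eef_rot: [-1.989, -2.427, -0.045]
wrist_force: [0.3, 0.1, 0.0]
grip_width: 0.005
```

```bash
python3 st.py -38 60 20
```

```text
t 8.1333 pos [0.4425 0.0819 0.0209] r 0.45 jig mm [-41.7  56.1  20.9]
tool y yaw err deg -0.42 z [ 0.015  0.024 -1.   ] F [0.27 0.06 0.02] grip 0.005 j [ 0.12  0.34  2.29  0.05  0.49 -0.12]
togo tool frac [0.0048 0.0045 0.0013]
```

play_rows:
  targets:
    - {"dx":0,"dy":0.005,"dz":0,"wx":0,"wy":0,"wz":0,"hand":1}
    - {"dx":0,"dy":0.004,"dz":0,"wx":0,"wy":0,"wz":0,"hand":1}

```text
time: 8.3
eef_pos: [0.4516, 0.0841, 0.0228]
eef_rot: [-1.987, -2.429, -0.046]
wrist_force: [-19.3, -5.8, 1.9]
grip_width: 0.001
```

play_rows:
  targets:
    - {"dx":0,"dy":0.003,"dz":0,"wx":0,"wy":0,"wz":0,"hand":1}

```text
time: 8.38
eef_pos: [0.4515, 0.0843, 0.0228]
eef_rot: [-1.983, -2.427, -0.039]
wrist_force: [-21.1, -16.8, -0.4]
grip_width: 0.0
```

```bash
python3 st.py -38 60 20
```

```text
t 8.3833 pos [0.4515 0.0843 0.0228] r 0.4593 jig mm [-32.4  56.6  22.8]
tool y yaw err deg -0.26 z [ 0.01   0.023 -1.   ] F [-21.1  -16.84  -0.37] grip 0.0 j [ 0.12  0.35  2.27  0.04  0.51 -0.12]
togo tool frac [ 0.0041 -0.0071  0.0035]
```

play_rows:
  targets:
    - {"dx":0,"dy":-0.004,"dz":0,"wx":0,"wy":0,"wz":0,"hand":1}
    - {"dx":0,"dy":-0.02,"dz":0,"wx":0,"wy":0,"wz":0,"hand":1}
    - {"dx":0,"dy":-0.01,"dz":-0.045,"wx":0,"wy":0,"wz":0,"hand":1}
    - {"dx":0,"dy":0,"dz":-0.04,"wx":0,"wy":0,"wz":0,"hand":1}
    - {"dx":0.05,"dy":0.01,"dz":0,"wx":0,"wy":0,"wz":0,"hand":1}
    - {"dx":0.05,"dy":0.02,"dz":0,"wx":0,"wy":0,"wz":0,"hand":1}
    - {"dx":0.05,"dy":0.02,"dz":0,"wx":0,"wy":0,"wz":0,"hand":1}
    - {"dx":0.05,"dy":0.02,"dz":0,"wx":0,"wy":0,"wz":0,"hand":1}
    - {"dx":0.05,"dy":0.015,"dz":0,"wx":0,"wy":0,"wz":0,"hand":1}
    - {"dx":0.02,"dy":0,"dz":0,"wx":0,"wy":0,"wz":0,"hand":1}

```text
time: 9.22
eef_pos: [0.4502, 0.3049, 0.1097]
eef_rot: [-1.991, -2.427, -0.058]
wrist_force: [0.8, 0.3, -0.0]
grip_width: 0.006
```

```bash
python3 st.py 8 250 20; python3 - <<'E'
from fit import *
im,d,P=cloud("top")
c=im[180:225,185:315];cv2.imwrite('pics/topc7.png',cv2.resize(c,None,fx=6,fy=6,interpolation=cv2.INTER_NEAREST))
E
```

```text
t 9.2167 pos [0.4502 0.3049 0.1097] r 0.5437 jig mm [ 11.2 272.9 109.7]
tool y yaw err deg -0.49 z [ 0.022  0.03  -0.999] F [ 0.81  0.26 -0.03] grip 0.006 j [0.55 0.28 2.11 0.02 0.72 0.33]
togo tool frac [-0.0314 -0.0069  0.1112]
```

View pics/topc7.png

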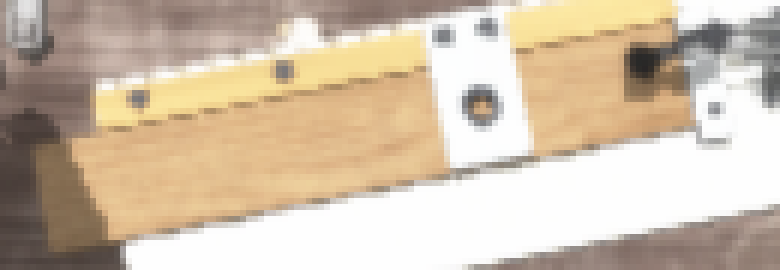

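play_rows:
  targets:
    - {"dx":0,"dy":-0.004,"dz":0.045,"wx":0.38,"wy":-0.35,"wz":0,"hand":1}
    - {"dx":0,"dy":0,"dz":0.045,"wx":0,"wy":0,"wz":0,"hand":1}
    - {"dx":-0.012,"dy":0,"dz":0.02,"wx":0,"wy":0,"wz":0,"hand":1}
    - {"dx":-0.012,"dy":0,"dz":0.002,"wx":0,"wy":0,"wz":0,"hand":1}
    - {"dx":-0.01,"dy":0,"dz":0,"wx":0,"wy":0,"wz":0,"hand":1}

```text
time: 9.68
eef_pos: [0.4561, 0.2873, 0.0242]
eef_rot: [1.976, 2.436, 0.02]
wrist_force: [0.7, 0.8, 0.6]
grip_width: 0.005
```

```bash
python3 st.py 8 231 20
```

```text
t 9.6833 pos [0.4561 0.2873 0.0242] r 0.539 jig mm [ 13.5 254.4  24.2]
tool y yaw err deg 0.16 z [ 0.011  0.007 -1.   ] F [0.66 0.77 0.62] grip 0.005 j [0.52 0.44 2.11 0.   0.58 0.31]
togo tool frac [-0.0293 -0.007   0.0051]
```

play_rows:
  targets:
    - {"dx":-0.008,"dy":-0.006,"dz":0.004,"wx":0,"wy":0,"wz":0,"hand":1}
    - {"dx":-0.008,"dy":0,"dz":0,"wx":0,"wy":0,"wz":0,"hand":1}
    - {"dx":-0.005,"dy":0,"dz":0,"wx":0,"wy":0,"wz":0,"hand":1}

```text
time: 9.93
eef_pos: [0.4562, 0.268, 0.0241]
eef_rot: [1.976, 2.434, 0.025]
wrist_force: [-0.0, 0.2, -0.1]
grip_width: 0.004
```

```bash
python3 st.py 8 231 20
```

```text
t 9.9333 pos [0.4562 0.268  0.0241] r 0.5291 jig mm [  9.7 235.5  24.1]
tool y yaw err deg 0.1 z [ 0.015  0.009 -1.   ] F [-0.01  0.19 -0.08] grip 0.004 j [0.49 0.42 2.14 0.   0.57 0.28]
togo tool frac [-0.0057 -0.0022  0.0051]
```

play_rows:
  targets:
    - {"dx":-0.002,"dy":0,"dz":0.003,"wx":0,"wy":0,"wz":0,"hand":1}
    - {"dx":-0.002,"dy":0,"dz":0,"wx":0,"wy":0,"wz":0,"hand":1}

```text
time: 10.1
eef_pos: [0.4581, 0.2641, 0.0234]
eef_rot: [1.977, 2.432, 0.029]
wrist_force: [-0.4, 2.2, -0.3]
grip_width: 0.003
```

play_rows:
  targets:
    - {"dx":-0.002,"dy":0,"dz":0,"wx":0,"wy":0,"wz":0,"hand":1}

```text
time: 10.18
eef_pos: [0.4585, 0.2633, 0.0239]
eef_rot: [1.98, 2.431, 0.032]
wrist_force: [-15.0, 31.5, -3.7]
grip_width: 0.002
```

```bash
python3 st.py 8 231 20
```

```text
t 10.1833 pos [0.4585 0.2633 0.0239] r 0.5288 jig mm [ 11.  230.4  23.9]
tool y yaw err deg -0.08 z [ 0.017  0.012 -1.   ] F [-14.98  31.51  -3.71] grip 0.002 j [0.48 0.42 2.14 0.   0.56 0.27]
togo tool frac [ 0.0007 -0.0038  0.0048]
```

The strip is seated against the stop at about 32 N. Next I'll back off, lift and travel to above the handle.

play_rows:
  targets:
    - {"dx":0.004,"dy":0,"dz":0,"wx":0,"wy":0,"wz":0,"hand":1}
    - {"dx":0.02,"dy":0,"dz":0,"wx":0,"wy":0,"wz":0,"hand":1}
    - {"dx":0.01,"dy":0,"dz":-0.045,"wx":0,"wy":0,"wz":0,"hand":1}
    - {"dx":0,"dy":0,"dz":-0.05,"wx":0,"wy":0,"wz":0,"hand":1}
    - {"dx":0,"dy":0,"dz":-0.05,"wx":0,"wy":0,"wz":0,"hand":1}
    - {"dx":-0.04,"dy":0,"dz":-0.03,"wx":0,"wy":0,"wz":0,"hand":1}
    - {"dx":-0.05,"dy":0,"dz":-0.01,"wx":0,"wy":0,"wz":0,"hand":1}
    - {"dx":-0.05,"dy":0,"dz":0,"wx":0,"wy":0,"wz":0,"hand":1}
    - {"dx":-0.05,"dy":0,"dz":0,"wx":0,"wy":0,"wz":0,"hand":1}
    - {"dx":-0.05,"dy":0,"dz":0,"wx":0,"wy":0,"wz":0,"hand":1}
    - {"dx":-0.05,"dy":0,"dz":0,"wx":0,"wy":0,"wz":0,"hand":1}
    - {"dx":-0.05,"dy":0,"dz":0,"wx":0,"wy":0,"wz":0,"hand":1}

```text
time: 11.18
eef_pos: [0.5088, 0.0197, 0.1826]
eef_rot: [1.962, 2.436, 0.042]
wrist_force: [0.9, 0.7, 0.3]
grip_width: 0.007
```

```bash
python3 st.py 0 -120 230; python3 - <<'E'
from h import *
im,d,P=cloud("wrist","w8.png")
im,d,P=cloud("top");cv2.imwrite('pics/t8.png',im)
E
```

```text
t 11.1833 pos [0.5088 0.0197 0.1826] r 0.5092 jig mm [ 10.6 -18.3 182.6]
tool y yaw err deg 0.55 z [ 0.027  0.013 -1.   ] F [0.86 0.73 0.32] grip 0.007 j [-0.01  0.11  2.15  0.02  0.86 -0.24]
togo tool frac [-0.1265 -0.0127 -0.0605]
```

View pics/w8.png

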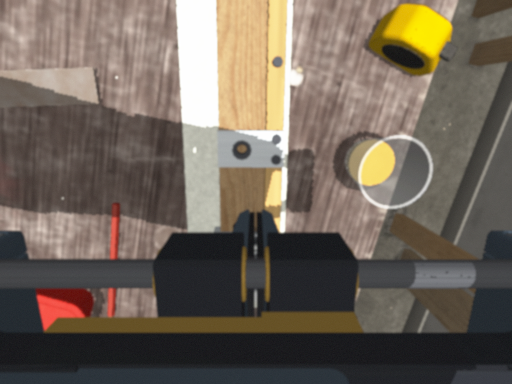

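```bash
python3 - <<'E'
from fit import *
im=cv2.imread('pics/t8.png');h=cv2.cvtColor(im,cv2.COLOR_BGR2HSV)
m=cv2.inRange(h,(5,150,120),(20,255,255));m[:, :320]=0;m[200:]=0;m[:,370:]=0
v,u=np.nonzero(m);print(len(u),u.min(),u.max(),v.min(),v.max())
for k in range(u.min(),u.max()+1,3): print(k,v[u==k].mean())
j=np.load('jig.npy')
t=np.array([0,-201,131.]);dr=np.array([0,np.cos(.88),-np.sin(.88)])
print(proj(J(j,[t+dr*a for a in(0,20,40,60,74)])).round(1))
E
```

```text
87 342 354 172 181
342 177.5
345 177.0
348 176.0
351 175.0
354 175.0
[[353.4 174. ]
 [346.9 176.4]
 [340.7 178.7]
 [334.6 181. ]
 [330.4 182.6]]
```

play_rows:
  targets:
    - {"dx":-0.03,"dy":-0.004,"dz":-0.03,"wx":0,"wy":0,"wz":0.14,"hand":1}
    - {"dx":-0.05,"dy":-0.004,"dz":-0.02,"wx":0.3,"wy":-0.3,"wz":0,"hand":1}
    - {"dx":-0.05,"dy":-0.004,"dz":0,"wx":0,"wy":0,"wz":0,"hand":1}
    - {"dx":-0.05,"dy":0,"dz":0,"wx":0,"wy":0,"wz":0,"hand":1}

```text
time: 11.62
eef_pos: [0.5267, -0.1273, 0.2252]
eef_rot: [1.976, 2.423, -0.007]
wrist_force: [0.7, 0.0, -0.4]
grip_width: 0.005
```

```bash
python3 st.py 0 -192 160
```

```text
t 11.6167 pos [ 0.5267 -0.1273  0.2252] r 0.5419 jig mm [  -1.8 -165.9  225.2]
tool y yaw err deg -0.16 z [ 0.009 -0.013 -1.   ] F [ 0.73  0.04 -0.35] grip 0.005 j [-0.28  0.11  2.05 -0.01  0.97 -0.47]
togo tool frac [-0.0314  0.0018  0.082 ]
```

play_rows:
  targets:
    - {"dx":-0.03,"dy":0,"dz":0.04,"wx":0,"wy":0,"wz":0,"hand":1}
    - {"dx":0,"dy":0,"dz":0.04,"wx":0,"wy":0,"wz":0,"hand":1}
    - {"dx":0,"dy":0,"dz":0.015,"wx":0,"wy":0,"wz":0,"hand":1}
    - {"dx":0,"dy":0,"dz":0.01,"wx":0,"wy":0,"wz":0,"hand":1}

```text
time: 11.95
eef_pos: [0.5377, -0.1597, 0.1441]
eef_rot: [1.975, 2.409, -0.001]
wrist_force: [0.1, 1.0, 1.1]
grip_width: 0.006
```

```bash
python3 st.py 0 -192 137
```

```text
t 11.95 pos [ 0.5377 -0.1597  0.1441] r 0.5609 jig mm [   2.3 -199.9  144.1]
tool y yaw err deg -0.43 z [ 0.02  -0.017 -1.   ] F [0.1  1.03 1.13] grip 0.006 j [-0.33  0.25  2.06 -0.01  0.8  -0.51]
togo tool frac [ 0.01   -0.0031  0.0086]
```

play_rows:
  targets:
    - {"dx":0.003,"dy":-0.001,"dz":0.01,"wx":0,"wy":0,"wz":0,"hand":1}
    - {"dx":0,"dy":-0.001,"dz":0.01,"wx":0,"wy":0,"wz":0,"hand":1}
    - {"dx":-0.002,"dy":0,"dz":0.01,"wx":0,"wy":0,"wz":0,"hand":1}

```text
time: 12.2
eef_pos: [0.54, -0.16, 0.1219]
eef_rot: [1.967, 2.405, 0.001]
wrist_force: [1.1, 0.6, 3.4]
grip_width: 0.005
```

```bash
python3 st.py 0 -205 110; python3 - <<'E'
from h import *
im,d,P=cloud("scene");c=im[140:240,220:340];cv2.imwrite('pics/s9.png',cv2.resize(c,None,fx=6,fy=6,interpolation=cv2.INTER_CUBIC))
E
```

```text
t 12.2 pos [ 0.54   -0.16    0.1219] r 0.5632 jig mm [   4.5 -200.6  121.9]
tool y yaw err deg -0.28 z [ 0.027 -0.021 -0.999] F [1.14 0.63 3.37] grip 0.005 j [-0.32  0.29  2.07 -0.02  0.75 -0.51]
togo tool frac [-0.0052 -0.006   0.0149]
```

View pics/s9.png

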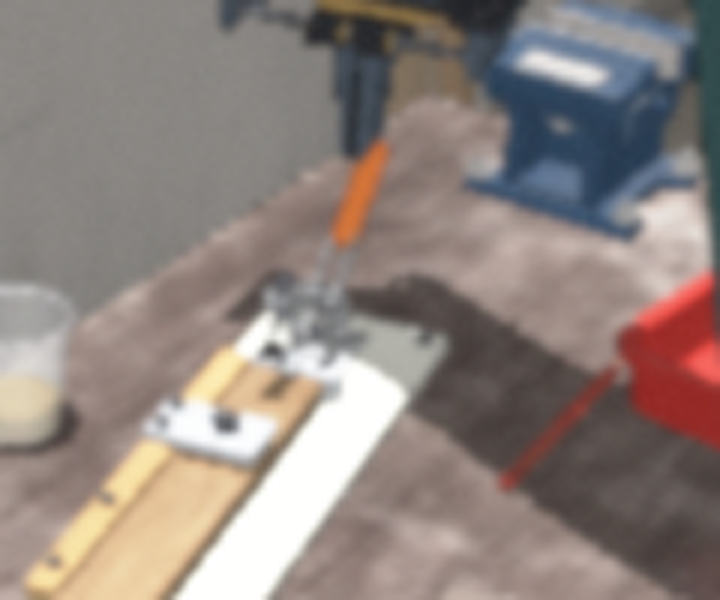

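```bash
python3 - <<'E'
from h import *
K,o,M=cam("scene");j=np.load('jig.npy')
def W(X):
    c,sn=np.cos(j[2]),np.sin(j[2]);X=np.asarray(X)/1000.
    return np.c_[j[0]+c*X[:,0]-sn*X[:,1],j[1]+sn*X[:,0]+c*X[:,1],X[:,2]]
X=np.array([[0,-201,131],[0,-210,122],[0,-154,74],[0,18,52],[4.5,-200.6,121.9],[-64,-185,12],[24,185,36]])
p=(W(X)-o)@M@K.T;p=p[:,:2]/p[:,2:];print(((p-[220,140]+.5)*6-.5).round(0))
im=np.load('topI.npy')
im,d,P=cloud("top");h=cv2.cvtColor(im,cv2.COLOR_BGR2HSV)
c=im[150:230,280:400];cv2.imwrite('pics/t9.png',cv2.resize(c,None,fx=6,fy=6,interpolation=cv2.INTER_CUBIC))
E
```

```text
[[365. 134.]
 [370. 141.]
 [334. 249.]
 [222. 416.]
 [358. 146.]
 [444. 334.]
 [ 51. 589.]]
```

View pics/t9.png

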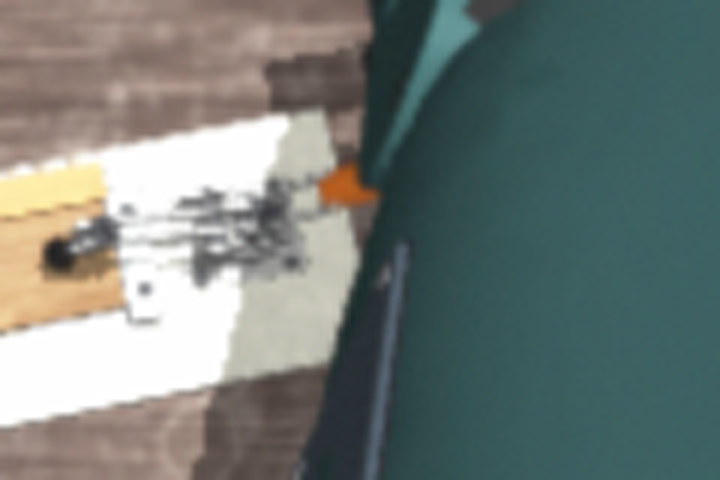

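The finger sits about 6 mm to the fence side of the grip axis and could slide off it. I'll lift and re-centre.

play_rows:
  targets:
    - {"dx":0,"dy":0,"dz":-0.035,"wx":0,"wy":0,"wz":0,"hand":1}
    - {"dx":0.006,"dy":-0.009,"dz":-0.005,"wx":0.32,"wy":0.36,"wz":0,"hand":1}
    - {"dx":0,"dy":0,"dz":0,"wx":0,"wy":0,"wz":0,"hand":1}

```text
time: 12.55
eef_pos: [0.5285, -0.1529, 0.1531]
eef_rot: [-1.983, -2.428, 0.004]
wrist_force: [-0.4, 0.4, -1.5]
grip_width: 0.004
```

```bash
python3 st.py -2.5 -195 145; python3 - <<'E'
from h import *
im,d,P=cloud("scene");c=im[140:240,220:340];cv2.imwrite('pics/s10.png',cv2.resize(c,None,fx=6,fy=6,interpolation=cv2.INTER_CUBIC))
E
```

```text
t 12.55 pos [ 0.5285 -0.1529  0.1531] r 0.5501 jig mm [  -5.3 -191.2  153.1]
tool y yaw err deg -0.21 z [-0.007  0.003 -1.   ] F [-0.36  0.35 -1.54] grip 0.004 j [-0.32  0.23  2.06  0.    0.85 -0.53]
togo tool frac [-0.0047  0.0036  0.0101]
```

View pics/s10.png

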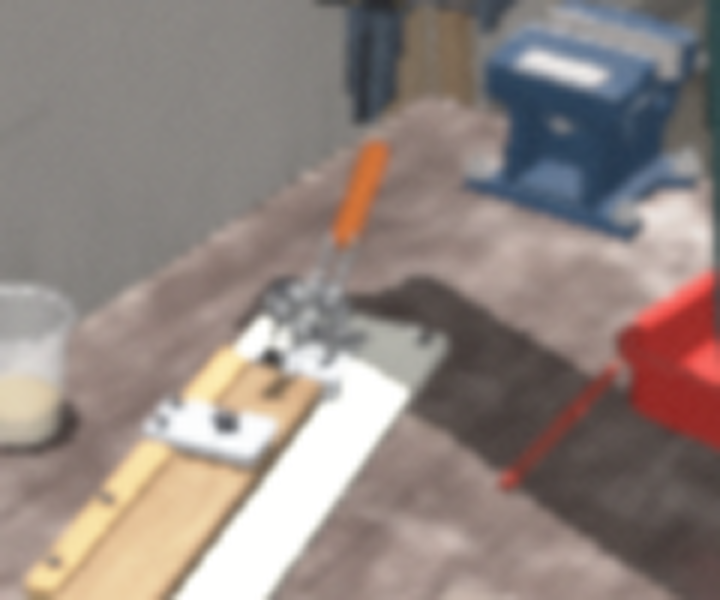

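The finger (373,117) now hangs right above the grip tip (375,145). Pressing down.

play_rows:
  targets:
    - {"dx":-0.004,"dy":0.001,"dz":0.012,"wx":0,"wy":0,"wz":0,"hand":1}
    - {"dx":0,"dy":0,"dz":0.012,"wx":0,"wy":0,"wz":0,"hand":1}
    - {"dx":0,"dy":0,"dz":0.012,"wx":0,"wy":0,"wz":0,"hand":1}
    - {"dx":-0.002,"dy":0,"dz":0.012,"wx":0,"wy":0,"wz":0,"hand":1}
    - {"dx":0,"dy":0,"dz":0.008,"wx":0,"wy":0,"wz":0,"hand":1}

```text
time: 13.02
eef_pos: [0.5323, -0.1577, 0.1043]
eef_rot: [1.985, 2.434, -0.002]
wrist_force: [0.6, -0.3, 3.3]
grip_width: 0.007
```

```bash
python3 st.py -2.5 -210 85; python3 - <<'E'
from h import *
im,d,P=cloud("scene");c=im[140:240,220:340];cv2.imwrite('pics/s11.png',cv2.resize(c,None,fx=6,fy=6,interpolation=cv2.INTER_CUBIC))
E
```

```text
t 13.0167 pos [ 0.5323 -0.1577  0.1043] r 0.5552 jig mm [  -2.5 -196.8  104.3]
tool y yaw err deg -0.15 z [-0.    -0.001 -1.   ] F [ 0.57 -0.34  3.35] grip 0.007 j [-0.33  0.32  2.07 -0.    0.75 -0.53]
togo tool frac [-0.0165  0.0001  0.0242]
```

View pics/s11.png

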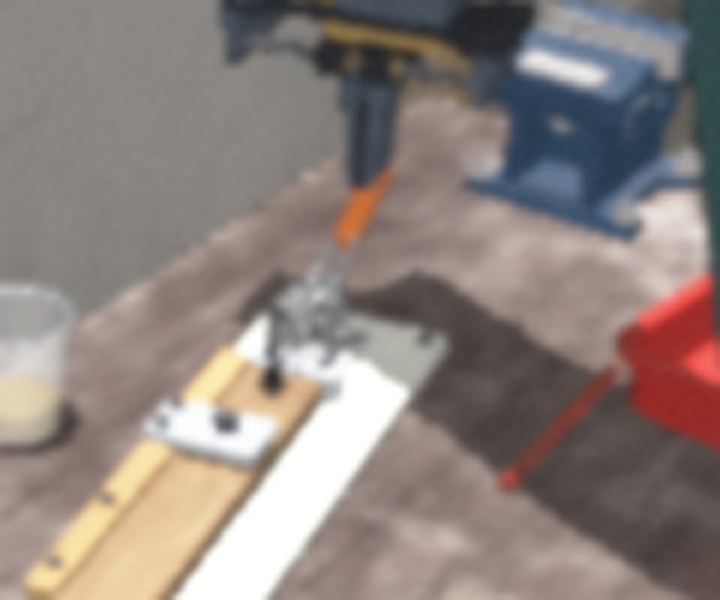

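play_rows:
  targets:
    - {"dx":-0.003,"dy":-0.004,"dz":0.009,"wx":0,"wy":0,"wz":0,"hand":1}
    - {"dx":-0.003,"dy":-0.001,"dz":0.009,"wx":0,"wy":0,"wz":0,"hand":1}
    - {"dx":-0.002,"dy":0,"dz":0.009,"wx":0,"wy":0,"wz":0,"hand":1}

```text
time: 13.32
eef_pos: [0.5303, -0.1652, 0.0808]
eef_rot: [1.984, 2.433, -0.001]
wrist_force: [1.1, 0.1, 2.8]
grip_width: 0.008
```

```bash
python3 st.py -4 -210 72
```

```text
t 13.3167 pos [ 0.5303 -0.1652  0.0808] r 0.5555 jig mm [  -6.  -203.7   80.8]
tool y yaw err deg -0.14 z [ 0.001 -0.001 -1.   ] F [1.14 0.08 2.84] grip 0.008 j [-0.34  0.36  2.07 -0.    0.71 -0.55]
togo tool frac [-0.0079  0.0025  0.011 ]
```

play_rows:
  targets:
    - {"dx":-0.002,"dy":0.001,"dz":0.007,"wx":0,"wy":0,"wz":0,"hand":1}
    - {"dx":-0.001,"dy":0,"dz":0.006,"wx":0,"wy":0,"wz":0,"hand":1}

```text
time: 13.48
eef_pos: [0.5315, -0.1679, 0.0691]
eef_rot: [1.985, 2.433, -0.001]
wrist_force: [-5.6, 2.2, 37.5]
grip_width: 0.003
```

```bash
python3 st.py -4 -210 72; python3 - <<'E'
from h import *
im,d,P=cloud("scene");c=im[140:240,220:340];cv2.imwrite('pics/s12.png',cv2.resize(c,None,fx=6,fy=6,interpolation=cv2.INTER_CUBIC))
E
```

```text
t 13.4833 pos [ 0.5315 -0.1679  0.0691] r 0.5574 jig mm [  -5.4 -206.6   69.1]
tool y yaw err deg -0.16 z [ 0.001 -0.001 -1.   ] F [-5.59  2.23 37.52] grip 0.003 j [-0.35  0.38  2.07 -0.    0.69 -0.55]
togo tool frac [-0.0042  0.0018 -0.0036]
```

View pics/s12.png

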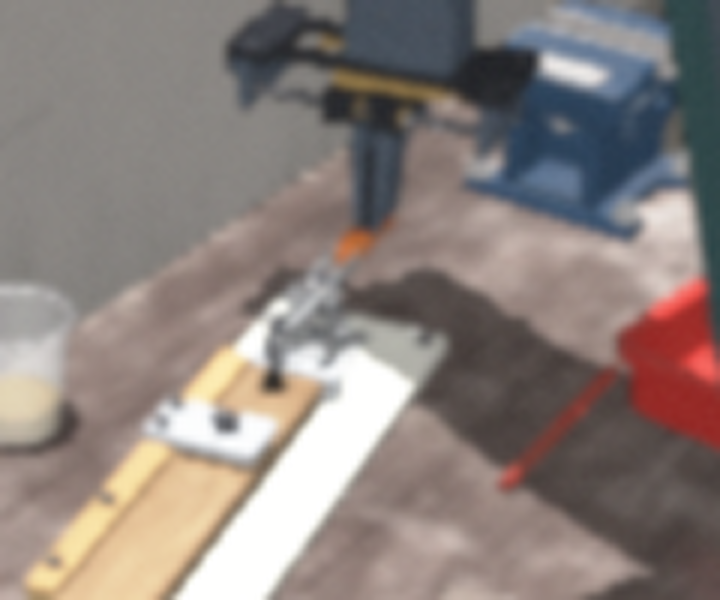

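The force jumped to 37 N at z = 69 mm, so the handle is down on its stop. I'll retreat and inspect.

play_rows:
  targets:
    - {"dx":0,"dy":0,"dz":-0.005,"wx":0,"wy":0,"wz":0,"hand":1}
    - {"dx":0,"dy":0,"dz":-0.03,"wx":0,"wy":0,"wz":0,"hand":1}
    - {"dx":0,"dy":0,"dz":-0.05,"wx":0,"wy":0,"wz":0,"hand":1}
    - {"dx":0,"dy":0,"dz":-0.05,"wx":0,"wy":0,"wz":0,"hand":1}
    - {"dx":-0.05,"dy":0,"dz":-0.05,"wx":0,"wy":0,"wz":0,"hand":1}
    - {"dx":-0.05,"dy":0,"dz":0,"wx":0,"wy":0,"wz":0,"hand":1}
    - {"dx":-0.05,"dy":0,"dz":0,"wx":0,"wy":0,"wz":0,"hand":1}
    - {"dx":-0.05,"dy":0,"dz":0,"wx":0,"wy":0,"wz":0,"hand":1}
    - {"dx":-0.04,"dy":0,"dz":0,"wx":0,"wy":0,"wz":0,"hand":1}
    - {"dx":0,"dy":0,"dz":0,"wx":0,"wy":0,"wz":0,"hand":1}

```text
time: 14.37
eef_pos: [0.5674, -0.3529, 0.2101]
eef_rot: [-1.98, -2.436, 0.006]
wrist_force: [-0.3, 0.2, -0.2]
grip_width: 0.004
```

```bash
python3 st.py; python3 - <<'E'
from fit import *
im,d,P=cloud("scene");c=im[140:240,220:340];a=cv2.resize(c,None,fx=5,fy=5,interpolation=cv2.INTER_CUBIC);cv2.imwrite('pics/s13.png',a)
im,d,P=cloud("top")
c=im[160:250,170:370];cv2.imwrite('pics/t13.png',cv2.resize(c,None,fx=4,fy=4,interpolation=cv2.INTER_CUBIC))
h=cv2.cvtColor(im,cv2.COLOR_BGR2HSV);m=cv2.inRange(h,(5,150,120),(20,255,255));m[:, :320]=0;m[200:]=0;m[:,375:]=0
v,u=np.nonzero(m);print(len(u),u.min(),u.max(),'z',np.nanpercentile(P[v,u][:,2],[10,50,90]).round(3))
j=np.load('jig.npy');print(proj(J(j,[[0,-242,63],[0,-168,63]])).round(1))
h1=h[...,1].astype(float);cc,s=np.cos(j[2]),np.sin(j[2])
for u in list(range(214,258,8))+list(range(276,297,4)):
    col=h1[200:232,u]; g=[k for k in range(len(col)-1) if col[k]>50>=col[k+1]]
    if not g: continue
    k=g[0]; vv=200+k+(col[k]-50)/(col[k]-col[k+1])
    r=M@np.linalg.inv(K)@np.r_[u,vv,1];X=o+r*(.030-o[2])/r[2];dd=X[:2]-j[:2]
    print(u,(1000*np.array([cc*dd[0]+s*dd[1],-s*dd[0]+cc*dd[1]])).round(1))
E
```

```text
t 14.3667 pos [ 0.5674 -0.3529  0.2101] r 0.6681 jig mm [  -8.  -395.   210.1]
tool y yaw err deg 0.04 z [-0.005 -0.001 -1.   ] F [-0.32  0.2  -0.23] grip 0.004 j [-0.59  0.34  1.8  -0.    1.01 -0.79]
175 336 362 z [0.066 0.07  0.072]
[[362.8 177. ]
 [335.  182.4]]
214 [-25.2 158.6]
222 [-25.8 137.3]
230 [-24.9 115.7]
238 [-25.5  94.3]
246 [-25.1  72.8]
254 [-24.2  51.1]
276 [-24.9  -8.1]
280 [-25.2 -18.9]
284 [-25.  -29.8]
288 [-25.1 -40.6]
292 [-25.1 -51.4]
296 [-24.7 -62.3]
```

View pics/s13.png

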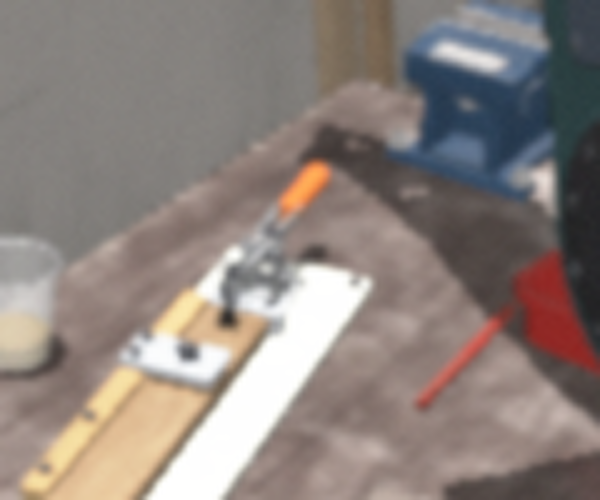

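View pics/t13.png

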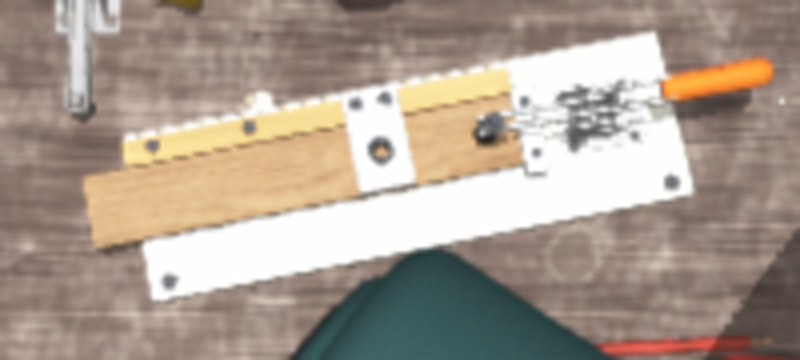

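The grip runs from px 336 to 362 with its top at 0.066–0.072 m, so it is level. That matches the locked prediction of 335–363 with the axis at 63 mm and a 9 mm radius. The strip's edge is straight at x ≈ -25 mm, with its end on the stop and the foot on the strip. Handing in.

```bash
python3 -c "
from rig import manip
print(manip.job_done())"
```

```text
the job is handed in; nothing more can be done
None
```

The strip is home against the fence and end stop, and the clamp is locked on it. I handed the job in at about 14.5 s.

**How it went:**
- **Straightening:** the strip started about 0.12 rad askew, more than the 0.04 stated. I straightened it with a shut-finger push at its free end.
- **Seating:** I pushed it to the fence, then along to the stop, then gave one more side push and one more end push. The last end push seated it at about 32 N.
- **Clamping:** I pressed the orange handle down until it came up hard on its stop, at 37 N and z = 69 mm, then withdrew the arm.

**Last checks:**
- **Handle:** the grip lies level where the locked pose puts it, with its top at 66–72 mm.
- **Foot:** it is down on the strip in the pictures, but I could not measure its force.
- **Strip:** its side is parallel to the fence within a few mrad, at jig x about -25 mm (nominal -24). Its end is on the stop.
- **Robot and bench:** the arm is clear and touching nothing. No bystander came near the path, and those in view look unmoved.

**What did not go cleanly:**
- The first end push spiked to about 110 N in total at the wrist, under the 120 N limit.
- The first handle press was about 6 mm off the grip axis, so I lifted and re-centred before pressing again.
- The wrist and top cameras disagreed by about 3 mm along the jig.

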